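# Extend the sprung displacement sensor to its ring mark and hold

### The arm

A 6-joint arm with a two-finger parallel gripper is mounted at the origin on the work surface. World frame = base frame: x ahead of the robot, y to its left, z up, the work surface at z = 0. Lengths are in mm, angles in rad, forces in N, time in s.
With the tool pointing down it reaches from about 325 to 775 mm from the base axis. Payload 5.5 kg.
Tool frame: the origin (TCP) lies midway between the tips of the shut fingers; the grasp point (between the pads) lies arm.grasp_offset behind it (arm.grasp_offset is the distance from the TCP to the grasp point, in mm); z points along the fingers, y is the line along which they close (so a half turn about z gives the same grasp; the last joint's range is limited). The gripper opens to 88 mm and grips with 3 to 60 N. Pads are 20 mm wide; open, the fingers measure 115 mm over their backs; the gripper's body (75 mm by 178 mm) begins 61 mm behind the grasp point.
Start: joints at [1.265, 0.091, 1.231, -0, 1.82, -0.057], TCP at [147.748, 581.538, 222.631] pointing down, gripper open.
Joint ranges: [-2.87, 2.87], [-0.86, 2.18], [0.17, 2.46], [-1.51, 4.65], [0.06, 2.69], [-2.65, 2.65]. Speed limits (rad/s): [2.57, 2.57, 3.01, 3.14, 3.14, 3.14].

### API

Orientations are given as a rotation vector (axis times angle).
In Python, from workcell import monitor, cams, arm, finder gives the robot as it stands.
- The arm moves only by the tool send_rows, never from a script. Its argument "series" is a list of rows, each a list of 6 numbers: the shift along the tool's x, y, z each as a share of 15 cm, from -1 to 1, then the turn, a rotation vector about the tool's x, y, z each as a share of pi/2 rad, from -1 to 1. A call has 1 to 12 rows; each row is the pose to reach, as a shift and turn from the pose commanded when the call began, along the tool's axes at that moment; what a row does not reach only later rows make up. A row lasts 1/12 s, in which the tool goes at most 41.7 mm and 7.16 degrees, less where a joint would pass 70% of its speed; a pose out of reach is approached as far as the arm can. A call with a number of a shift or a turn outside -1 to 1 is refused whole. A call with a gripper value outside its range is refused whole. "grip" is the opening in per cent of the stroke, from 0 (shut) to 100 (fully open), set as the call begins (left out, the last holds). The fingers move at their own pace and stop on an object; "squeeze" is the grip in N (left out, the last holds). Time passes only in rows, so rows that repeat a pose let the fingers close. It gives the time, the measured TCP pose, the force, the opening and the grip force at its end, in the units of the state.
- monitor.read_state(): the state, without advancing time (a new reading comes with each control period).
- cams.get_image(name): name is "scene" or "top"; returns (picture, depth): 384x512x3 uint8, blue, green, red; 384x512 float32, mm along the optical axis (not along the pixel's ray), 0 where there is no reading.
- cams.camera_info(name): a dict with "vertical_fov" (degrees; the focal length in pixels is half the picture's height over the tangent of half this angle, whatever the lens; pixels are square), "cx", "cy" (the principal point, pixels), "R" (3x3) and "t" (3): a world point X has camera coordinates R X + t. Camera axes: x right, y down, z forward; pixel columns grow to the right and rows downward; lengths in mm; the calibration is good to about 2 mm. A picture is of the moment at which its call begins. camera_info takes no time and is no camera call.
- arm.job_done(): hands the job in; it is judged then, once.
Trained networks look in the newest picture that a camera, given by its name, has taken for a name from the list of things; names that differ only in an ending like _2 or _b are one class to them, and where a whole thing is asked for, a point or a joint stands for the part that bears it (a point fixed in the world has none). Each returns a list of dicts, best first, with "p" (0 to 1); they miss things now and then, are a little off and sometimes report something else, mostly with a low value. They report only what shows in the picture. A call takes as long as a camera call.
- finder.recognise(camera, query): "location" ([x, y, z] in mm, in world coordinates, good to about 4 mm: the middle of the surface that is visible of it).
The state is a dict: "time": time; "joint_positions": joint angles; "joint_velocities": joint speeds; "effort": joint torques, N m; "tcp_pos": TCP position; "tcp_rot": TCP orientation; "wrist_force": force on the tool from outside, world axes, zero at the start; "wrist_torque": the same for the moment, N m; "width": opening from 0.0 (shut) to 1.0 (fully open); "gripper_force": force on a finger pad.
Only numpy, scipy, OpenCV 4.12 (cv2) and the standard library are available. Lean on these libraries where they do the work, as an engineer would, in place of code of your own. Each camera call takes 0.05 s, during which the arm holds its last target. There are 200 camera calls.

### The job

Fold the clear yellow-framed guard at the front of the sensor test bay all the way down, then take the blue knob and pull that sensor's rod out against its spring until its whole red ring has just come out of the barrel, without pulling it well past that. Finish while still gripping the blue knob and holding the rod steady at this mark, with the guard left down. Leave the yellow sensor, the brass weight between the barrels and everything else on the bench as they are.

Things in the scene. Friction and masses are not known exactly. Their poses are not given: they have to be found in the camera images.
- bay: Fixed test bay, open on top. Origin on the table under it, midway between the knobs; x points to its rear, z up; yaw up to 0.35 rad either way. In its frame (mm): grey plinth x -85..180, y +-135, deck z 60; clear side walls at y +-132 up to z 123; blue rear housing x 125..180, top z 150. Two sensors lie along x at y = +52 and -52; which is blue varies.
- guard (a joint): Angle of the bottom-hinged front guard: 0 = upright (shut), 1.57 = folded flat towards the bay's -x, level, at its stop. It starts between 0 and 0.25. Its stiff hinge keeps it where it is left; it takes 2 to 4 N at the upper edge.
- guard_hinge (a point): Middle of the guard's hinge line, which runs along the bay's y axis; at bay (-85, 0, 62) mm.
- guard_handle (a point): Middle of the guard's loop handle: black round bar, 10 mm thick, 90 mm long along the bay's y, 120 mm from the hinge. The guard panel (yellow frame 8 mm thick, 262 mm wide) reaches from 3 to 87 mm from the hinge; the loop stands in its plane, 28 mm free under the bar. With the guard upright, 60 mm are free behind it before the knobs.
- blue_rod (a joint): How far the blue sensor's rod is pulled out, m: 0 = in (start), moves towards the bay's -x, mechanical end 0.120. At 0.090 the rear edge of the red ring is flush with the barrel's mouth: the mark. An inner spring pulls it back with about 5 N at 0 and 10 N at the mark.
- blue_knob: Blue pull knob at the front end of the blue sensor's rod, axis along the bay's x, 115 mm above the table. Origin: on the axis in the middle of its grip, a cylinder 26 mm in diameter and 29 mm long (pads fit between its flanges, 36 mm in diameter at the front and 32 mm at the back). Its axes are parallel to the bay's. Moves with the rod.
- blue_mouth (a point): Centre of the mouth (front end, black collar 34 mm in diameter) of the blue sensor's fixed barrel, on the rod's axis; 30 mm behind the knob's origin at the start.
- blue_ring (a point): Rear edge (far from the knob) of the red ring on the blue sensor's rod, on the axis, 120 mm behind the knob's origin. The ring is 12 mm long and 17 mm in diameter, the bright rod 12 mm; it is hidden in the barrel at the start. At the mark this point coincides with blue_mouth.
- yellow_rod (a joint): How far the yellow sensor's rod is pulled out, m; 0 at the start and to stay so.
- yellow_knob: Yellow pull knob of the other sensor, same shape; to be left alone.
- weight: Brass calibration weight, 32 mm in diameter, 36 mm high, standing loose on the bay deck between the two barrels. Origin: centre of its underside. Leave alone.
- breadboard: White breadboard with a blue circuit board, 165 x 55 x 20 mm, loose on the table. Origin: centre of its underside. Leave alone.
- phone: Black phone, 150 x 73 x 9 mm, loose. Leave alone.
- mouse: Black computer mouse, 105 x 60 x 34 mm, loose. Leave alone.
- meter: Orange handheld multimeter, 160 x 78 x 40 mm, lying loose. Leave alone.
- screwdriver: Hand screwdriver lying loose, along its own x. Leave alone.
- parts_tray: Blue divided parts tray, 160 x 110 x 30 mm, loose. Leave alone.
- tumbler: Blue drinking bottle with a black cap, 70 mm in diameter, 210 mm high, standing. Origin: centre of its underside. Leave alone.

How it is judged (in metres and radians):
On the way, in this order (a step that is already met when the one before it is completed fails the run):
1. the guard is folded all the way down while the blue rod is still in (value of joint guard above 1.4 rad and value of joint blue_rod below 0.02 m), for 0.2 s.
2. the blue rod is pulled out to its mark by its gripped knob (value of joint blue_rod between 0.083 and 0.099 m and contact force between the fingers and blue_knob above 2 N), for 0.3 s.
At the end, for the whole second after the job is handed in: The fingers still hold the blue knob (more than 2 N), the blue rod rests at 0.083 to 0.099 m (the ring's rear edge from 7 mm inside to 9 mm outside the mouth; mark at 0.090), the guard is down (above 1.4 rad), the yellow rod is in (below 15 mm), and no bystander has moved more than 30 mm (all of step 2 and velocity of joint blue_rod between -0.01 and 0.01 m/s and value of joint guard above 1.4 rad and value of joint yellow_rod below 0.015 m and distance of each of weight, breadboard, phone, mouse, meter, screwdriver, parts_tray, tumbler from where it was at the start of the episode below 0.03 m and angle between tumbler's own z axis and vertical below 0.3 rad); the arm keeps its last pose, push and grip.
It fails at once if the blue rod is pulled well past its mark (more than 22 mm) (value of joint blue_rod above 0.112 m).
It fails at once if the yellow sensor's rod is pulled out (more than 15 mm) (value of joint yellow_rod above 0.015 m).
It fails at once if a bystander is moved (more than 30 mm) (distance of any of weight, breadboard, phone, mouse, meter, screwdriver, parts_tray, tumbler from where it was at the start of the episode above 0.03 m).
It also fails if it takes over 48 s, if anything falls off the work surface, if the arm or the gripper's body presses on something with over 40 N, if the wrist force passes 120 N, or if a joint passes its speed limit or range.

## Working session

There is one attempt and no reset: what is moved stays moved. The work goes in short steps, Python scripts to look and compute and a tool call to move; the robot and the scene stay as the last step left them, time stands still between calls to the robot, and variables do not carry over. Pictures are saved under pics/ and viewed, at most 10 in all, crops included, and the job is handed in when it is done.

Besides the shell and the picture viewer there is one more tool, called after "Emit:" as name(argument=value, ...) on one line, values as JSON. send_rows: Moves the arm, as the interface text tells. Its arguments: {"type":"object","properties":{"series":{"type":"array"},"grip":{"type":"number"},"squeeze":{"type":"number"}},"required":["series"]}

```bash
mkdir -p pics; cat > h.py <<'E'
import numpy as np, cv2
from scipy.spatial.transform import Rotation as Rn
from workcell import monitor, cams, arm, finder
def K(n):
    c=cams.camera_info(n); f=192/np.tan(np.radians(c["vertical_fov"])/2); return f,c["cx"],c["cy"],np.array(c["R"]),np.array(c["t"])
def pix2w(n,u,v,d):
    f,cx,cy,R,t=K(n); return R.T@(np.array([(u-cx)/f*d,(v-cy)/f*d,d])-t)
def w2pix(n,X):
    f,cx,cy,R,t=K(n); c=R@np.array(X,float)+t; return c[0]/c[2]*f+cx,c[1]/c[2]*f+cy
E
python3 - <<'E'
from h import *
ims=[]
for n in("scene","top"):
    im,d=cams.get_image(n); np.save(f"d_{n}.npy",d); cv2.imwrite(f"pics/{n}0.png",im)
    f,cx,cy,R,t=K(n); print(n,f,(-R.T@t).round())
    for q in("guard_handle","blue_knob","yellow_knob","blue_mouth","guard_hinge","tumbler","weight","bay"):
        print(q,[(np.round(r["location"]),round(r["p"],2)) for r in finder.recognise(n,q)[:2]])
s=monitor.read_state();print(s, arm.grasp_offset)
print(Rn.from_rotvec(s["tcp_rot"]).as_matrix().round(3))
E
```

```text
scene 455.9269579690892 [1769.  869. 1181.]
guard_handle [(array([ 576., -125.,  117.]), 0.66)]
blue_knob [(array([ 655., -189.,  127.]), 0.56), (array([612., 438.,  14.]), 0.26)]
yellow_knob [(array([681., -90., 124.]), 0.67)]
blue_mouth [(array([ 707., -205.,  124.]), 0.61), (array([495., 565.,  34.]), 0.16)]
guard_hinge [(array([ 711., -117.,  104.]), 0.69)]
tumbler [(array([ 653., -410.,  127.]), 0.91)]
weight [(array([ 708., -115.,  106.]), 0.64), (array([ 654., -189.,  126.]), 0.34)]
bay [(array([ 713., -116.,  103.]), 0.8)]
top 447.98645028004216 [ 243.   -5. 1669.]
guard_handle [(array([ 571., -121.,  150.]), 0.6)]
blue_knob [(array([ 625., -407.,  132.]), 0.31)]
yellow_knob [(array([674., -97., 126.]), 0.41)]
blue_mouth [(array([ 701., -207.,  124.]), 0.95)]
guard_hinge [(array([ 706., -155.,   62.]), 0.88)]
tumbler [(array([ 625., -404.,  134.]), 0.78)]
weight [(array([ 728., -178.,   78.]), 0.45)]
bay [(array([ 710., -156.,   60.]), 0.89)]
{'time': 0.9, 'joint_positions': array([ 1.26530159e+00,  9.10490586e-02,  1.23069721e+00, -3.06185993e-07,
        1.81981136e+00, -5.66876855e-02]), 'joint_velocities': array([-0.00059691, -0.00137705,  0.0016726 ,  0.00041729,  0.00236975,
        0.00075703]), 'effort': array([-1.55124567e-04, -4.46187401e+01, -4.06511557e+01,  6.96973200e-02,
        1.91774766e-02,  3.52028883e-05]), 'tcp_pos': array([147.74558341, 581.53235442, 222.66330599]), 'tcp_rot': array([3.89817199e-01, 3.11730741e+00, 5.40240387e-05]), 'wrist_force': array([-0.33822688, -0.02327254,  0.14624362]), 'wrist_torque': array([-0.02363862, -0.00122693, -0.01480314]), 'gripper_force': 0.0, 'width': 1.0013892711261108} 18.700000000000003
[[-0.969  0.246  0.   ]
 [ 0.246  0.969  0.   ]
 [-0.     0.    -1.   ]]
```

View pics/scene0.png

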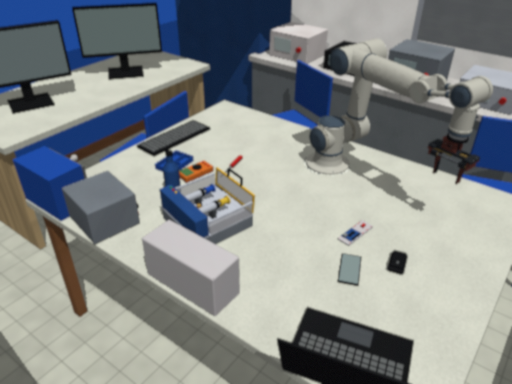

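View pics/top0.png

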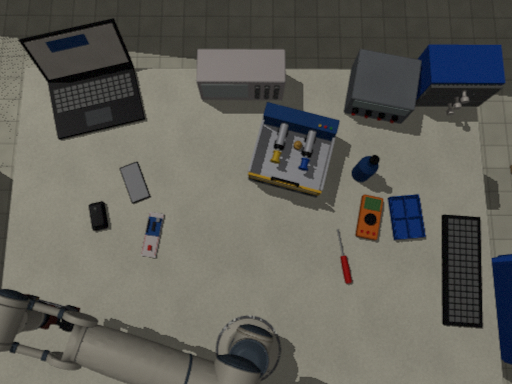

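The top view shows the bay with its guard at about (288,183), the yellow knob at (277,156), the blue knob at (304,163) and the rear housing at (300,120). The bay's yaw is about -0.2. Next I'll fit its pose from depth.

```bash
cat > fit.py <<'E'
from h import *
n="top";im=cv2.imread("pics/top0.png");d=np.load("d_top.npy")
f,cx,cy,R,t=K(n);v,u=np.mgrid[:384,:512]
P=(np.stack([(u-cx)/f*d,(v-cy)/f*d,d],-1)-t)@R
m=(u>235)&(u<345)&(v>95)&(v<200)&(d>0)
z=P[...,2]
hsv=cv2.cvtColor(im,cv2.COLOR_BGR2HSV);H,S,V=hsv[...,0],hsv[...,1],hsv[...,2]
def rect(mm,nm):
    q=P[mm][:,:2].astype(np.float32); r=cv2.minAreaRect(q); print(nm,len(q),r,cv2.boxPoints(r).round().tolist(),np.median(z[mm]))
rect(m&(z>143)&(z<158)&(v<140),"housing")
y=m&(v>165)&(H>18)&(H<32)&(S>130); rect(y,"frame")
print(np.percentile(z[y],[5,50,95]))
b=m&(v>140)&(H>100)&(H<125)&(S>130)&(z>95);rect(b,"blueknob")
y=m&(v<165)&(H>18)&(H<32)&(S>130)&(z>95); rect(y,"yknob")
k=m&(v>165)&(V<60)&(z>90);rect(k,"handle");print(P[k].mean(0))
cv2.imwrite("pics/crop1.png",cv2.resize(im[90:205,230:350],None,fx=5,fy=5,interpolation=cv2.INTER_CUBIC))
E
python3 fit.py
```

```text
housing 1079 ((808.8151245117188, -185.7833251953125), (268.8769836425781, 58.839691162109375), 74.8724594116211) [[745.0, -308.0], [802.0, -323.0], [872.0, -64.0], [815.0, -48.0]] 149.9527935057146
frame 276 ((581.568359375, -135.5607452392578), (278.1568298339844, 41.21171188354492), 77.20975494384766) [[531.0, -267.0], [571.0, -276.0], [632.0, -4.0], [592.0, 5.0]] 146.66986925936453
[ 68.54788819 146.66986926 184.10938552]
blueknob 85 ((639.6393432617188, -160.22059631347656), (107.52536010742188, 134.14712524414062), 88.19674682617188) [[571.0, -212.0], [705.0, -216.0], [708.0, -109.0], [574.0, -104.0]] 127.16485068209515
yknob 93 ((726.5545654296875, -161.8582763671875), (41.52155303955078, 209.8857421875), 40.499664306640625) [[643.0, -96.0], [779.0, -255.0], [810.0, -228.0], [674.0, -69.0]] 126.71234586594362
handle 91 ((601.6738891601562, -134.763427734375), (232.89906311035156, 79.74781036376953), 80.08165740966797) [[542.0, -243.0], [621.0, -256.0], [661.0, -27.0], [582.0, -13.0]] 183.74735022682867
[ 579.15056106 -137.48790906  169.32111954]
```

View pics/crop1.png

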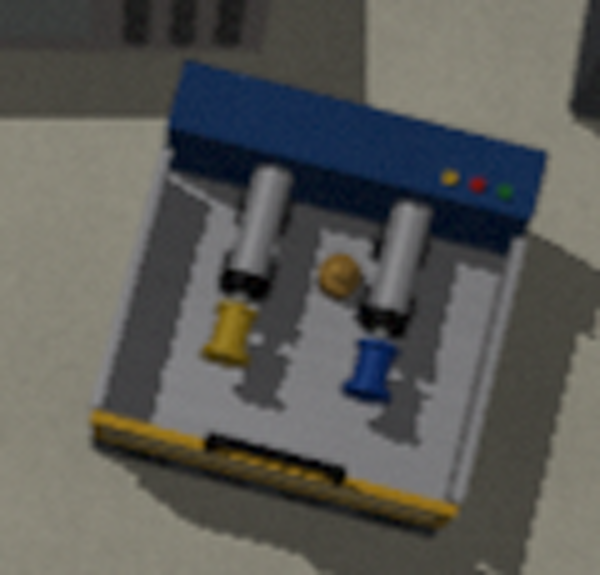

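The yaw is about -0.26 and the origin about (661.6,-146). That puts the blue knob near (648,-196,115) and the hinge at (580,-124,62). The tool is already aligned with the bay (tool x is roughly bay -x, tool y roughly bay y). I'll travel there with the fingers shut.

Emit:
send_rows(series=[[-1, -0.92, 0, 0, 0, 0], [-1, -0.92, 0, 0, 0, 0], [-1, -0.92, 0, 0, 0, 0], [-1, -0.92, 0, 0, 0, 0], [-1, -0.92, 0, 0, 0, 0]], grip=0)

```text
time: 1.32
tcp_pos: [259.9, 409.0, 222.7]
tcp_rot: [0.389, 3.117, 0.0]
wrist_force: [0.3, 0.2, -0.3]
width: 0.658
gripper_force: 0.0
```

Emit:
send_rows(series=[[-1, -0.92, 0, 0, 0, 0], [-1, -0.92, 0, 0, 0, 0], [-1, -0.92, 0, 0, 0, 0], [-1, -0.92, 0, 0, 0, 0], [-1, -0.92, 0, 0, 0, 0]])

```text
time: 1.73
tcp_pos: [371.4, 238.0, 223.0]
tcp_rot: [0.39, 3.116, 0.001]
wrist_force: [0.9, 0.1, 0.3]
width: 0.283
gripper_force: 0.0
```

Emit:
send_rows(series=[[-1, -0.92, 0, 0, 0, 0], [-1, -0.92, 0, 0, 0, 0], [-1, -0.92, 0, 0, 0, 0], [-1, -0.92, 0, 0, 0, 0], [-1, -0.92, 0, 0, 0, 0], [-1, -0.92, 0, 0, 0, 0], [-1, -0.92, 0, 0, 0, 0]])

```text
time: 2.32
tcp_pos: [482.3, 68.0, 222.2]
tcp_rot: [-0.396, -3.115, -0.0]
wrist_force: [-0.0, 0.6, -0.2]
width: 0.002
gripper_force: 0.0
```

Emit:
send_rows(series=[[-1, -0.92, 0, 0, 0, 0], [-1, -0.92, 0, 0, 0, 0], [-1, -0.92, 0, 0, 0, 0], [-1, -0.92, 0, 0, 0, 0], [-1, -0.92, 0, 0, 0, 0], [-1, -0.92, 0, 0, 0, 0], [-1, -0.92, 0, 0, 0, 0], [-1, -0.92, 0, 0, 0, 0]])

```text
time: 2.98
tcp_pos: [593.2, -99.5, 222.7]
tcp_rot: [-0.387, -3.117, -0.001]
wrist_force: [0.5, 0.1, -1.0]
width: 0.003
gripper_force: 0.0
```

Emit:
send_rows(series=[[-0.18, -0.18, 0, 0, 0, 0], [-0.18, -0.18, 0, 0, 0, 0], [-0.18, -0.18, 0, 0, 0, 0]])

```text
time: 3.23
tcp_pos: [612.7, -132.9, 222.5]
tcp_rot: [-0.388, -3.117, -0.001]
wrist_force: [0.4, 1.1, -0.3]
width: 0.004
gripper_force: 0.0
```

```bash
cat > look.py <<'E'
from h import *; import sys
s=monitor.read_state(); p=s["tcp_pos"]; O=np.array([661.6,-146]);a=-.264
B=np.array([[np.cos(a),-np.sin(a)],[np.sin(a),np.cos(a)]])
print(s["time"],p.round(1),"bay",(B.T@(p[:2]-O)).round(1))
im,d=cams.get_image("scene")
for bx,by,bz,c in((0,52,115,(0,255,255)),(0,-52,115,(255,128,0)),(-85,0,62,(0,255,0)),(-85,0,182,(0,0,255)),(30,-52,115,(255,0,255))):
    X=[*(O+B@[bx,by]),bz]; u,v=w2pix("scene",X); print(bx,by,bz,np.round(X),round(u),round(v))
    if len(sys.argv)>2: cv2.circle(im,(round(u),round(v)),0,c,-1)
cv2.imwrite(f"pics/{sys.argv[1]}.png",cv2.resize(im[130:250,140:300],None,fx=5,fy=5,interpolation=cv2.INTER_CUBIC))
E
python3 look.py s1 m
```

```text
3.2333 [ 612.7 -132.9  222.5] bay [-50.6  -0.1]
0 52 115 [675. -96. 115.] 223 201
0 -52 115 [ 648. -196.  115.] 209 189
-85 0 62 [ 580. -124.   62.] 233 198
-85 0 182 [ 580. -124.  182.] 233 173
30 -52 115 [ 677. -204.  115.] 203 191
```

View pics/s1.png

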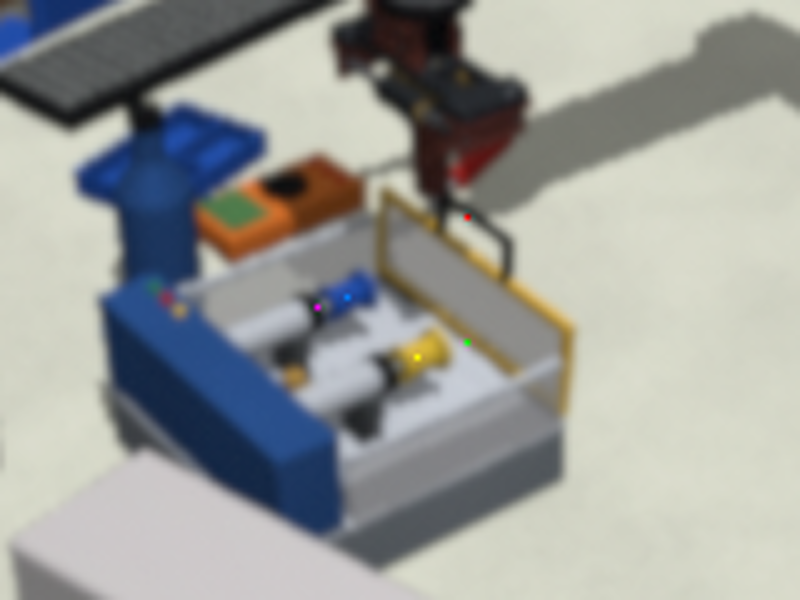

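The projected markers land on the knobs, hinge and handle. The bar is at about (480,222) in the crop, so it is nearly upright, and the fingertip is above and behind it. I'll lower the tip and then sweep along the arc.

Emit:
send_rows(series=[[0, 0, 0.2, 0, 0, 0], [0, 0, 0.36, 0, 0, 0], [0, 0, 0.36, 0, 0, 0]])

```text
time: 3.53
tcp_pos: [610.6, -131.6, 164.0]
tcp_rot: [-0.386, -3.111, -0.002]
wrist_force: [-0.0, -0.2, -2.7]
width: 0.006
gripper_force: 0.0
```

Emit:
send_rows(series=[[0.07, 0, 0, 0, 0, 0], [0.13, 0, -0.01, 0, 0, 0], [0.19, 0, -0.01, 0, 0, 0], [0.25, 0, -0.01, 0, 0, 0], [0.31, 0, 0, 0, 0, 0], [0.37, 0, 0.01, 0, 0, 0], [0.43, 0, 0.03, 0, 0, 0], [0.49, 0, 0.045, 0, 0, 0], [0.545, 0, 0.07, 0, 0, 0], [0.6, 0, 0.095, 0, 0, 0]])

```text
time: 4.37
tcp_pos: [526.0, -111.2, 156.8]
tcp_rot: [0.388, 3.113, -0.001]
wrist_force: [1.9, -1.2, -1.5]
width: 0.004
gripper_force: 1.4
```

Emit:
send_rows(series=[[0.06, 0, 0.03, 0, 0, 0], [0.105, 0, 0.06, 0, 0, 0], [0.15, 0, 0.1, 0, 0, 0], [0.2, 0, 0.14, 0, 0, 0], [0.24, 0, 0.18, 0, 0, 0], [0.28, 0, 0.225, 0, 0, 0], [0.31, 0, 0.27, 0, 0, 0], [0.345, 0, 0.32, 0, 0, 0], [0.38, 0, 0.39, 0, 0, 0], [0.405, 0, 0.455, 0, 0, 0], [0.42, 0, 0.52, 0, 0, 0], [0.42, 0, 0.55, 0, 0, 0]])

```text
time: 5.37
tcp_pos: [463.5, -96.0, 70.1]
tcp_rot: [-0.39, -3.115, -0.001]
wrist_force: [-0.2, 0.1, 0.2]
width: 0.004
gripper_force: 0.3
```

```bash
python3 look.py s2 
```

```text
5.3667 [463.5 -96.   70.1] bay [-204.2   -3.4]
0 52 115 [675. -96. 115.] 223 201
0 -52 115 [ 648. -196.  115.] 209 189
-85 0 62 [ 580. -124.   62.] 233 198
-85 0 182 [ 580. -124.  182.] 233 173
30 -52 115 [ 677. -204.  115.] 203 191
```

View pics/s2.png

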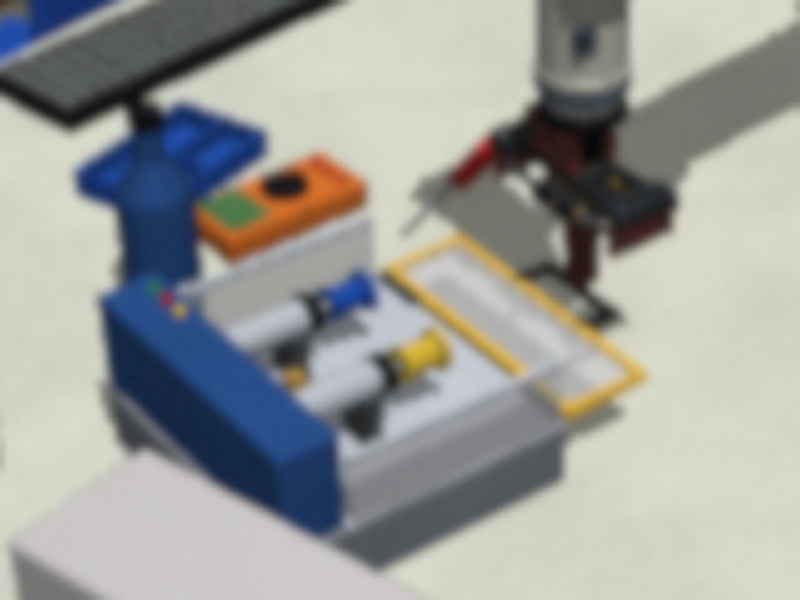

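The guard now lies level in the picture, with the finger on its bar at about (585,290). I'll raise the arm, open the fingers and move above the blue knob.

Emit:
send_rows(series=[[0, 0, -0.3, 0, 0, 0], [0, 0, -0.6, 0, 0, 0], [-0.28, 0, -0.8, 0, 0, 0], [-0.5, -0.1, -0.8, 0, 0, 0], [-0.7, -0.17, -0.8, 0, 0, 0], [-0.7, -0.17, -0.8, 0, 0, 0]], grip=80)

```text
time: 5.92
tcp_pos: [563.8, -149.9, 188.5]
tcp_rot: [-0.392, -3.114, 0.0]
wrist_force: [-0.6, 0.1, -2.6]
width: 0.423
gripper_force: 0.0
```

```bash
python3 - <<'E'
from h import *
s=monitor.read_state();print(s["tcp_pos"],s["width"])
O=np.array([661.6,-146]);a=-.264
B=np.array([[np.cos(a),-np.sin(a)],[np.sin(a),np.cos(a)]])
for n in("scene","top"):
    im,d=cams.get_image(n)
    for q in("blue_knob","guard","guard_handle"):
        print(n,q,[((B.T@(np.array(r["location"])[:2]-O)).round(1),np.round(r["location"]),round(r["p"],2)) for r in finder.recognise(n,q)[:2]])
    f,cx,cy,R,t=K(n);v,u=np.mgrid[:384,:512]
    P=(np.stack([(u-cx)/f*d,(v-cy)/f*d,d],-1)-t)@R
    b=(P[...,:2]-O)@B; z=P[...,2]
    H,S,V=cv2.split(cv2.cvtColor(im,cv2.COLOR_BGR2HSV))
    m=(b[...,0]<-88)&(b[...,0]>-190)&(abs(b[...,1])<140)&(H>18)&(H<34)&(S>110)&(z<190)&(d>0)
    if m.sum()>10: print("frame",m.sum(),np.polyfit(b[m][:,0],z[m],1),np.percentile(z[m],[10,50,90]),np.percentile(b[m][:,0],[2,98]),np.percentile(b[m][:,1],[2,98]))
    k=(abs(b[...,0])<25)&(abs(b[...,1]+52)<22)&(z>100)&(z<136)&(H>100)&(H<125)&(S>130)
    if k.sum(): print("knob",k.sum(),np.percentile(b[k],[5,50,95],axis=0).round(1).tolist(),np.percentile(z[k],95))
E
```

```text
[ 563.75473713 -149.9137811   188.49690089] 0.42333391634523054
scene blue_knob [(array([  64.5, -254.1]), array([ 658., -408.,  127.]), 0.54), (array([  3.6, -46.2]), array([ 653., -192.,  126.]), 0.48)]
scene guard [(array([-131.4,   -0.2]), array([ 535., -112.,   67.]), 0.89), (array([ 1.7, 59.6]), array([679., -89., 126.]), 0.18)]
scene guard_handle [(array([-132.2,   -3.3]), array([ 533., -115.,   66.]), 0.6)]
frame 110 [4.65530443e-02 6.83891939e+01] [59.92318695 65.19963261 68.89448232] [-170.31739325  -88.30062467] [-111.11470392  134.44793041]
knob 42 [[-12.5, -51.3], [-0.3, -40.5], [20.2, -35.4]] 130.428938411795
top blue_knob []
top guard [(array([-131.2,    0.3]), array([ 535., -112.,   69.]), 0.62)]
top guard_handle [(array([-129.3,   -0.8]), array([ 537., -113.,   68.]), 0.6)]
frame 321 [-3.29929383e-02  6.08036169e+01] [60.91635199 65.94548673 71.01916445] [-170.02736445  -88.39524237] [-132.33228316  127.65113612]
```

The guard is level (1.57) and its position agrees with the bay model. Next: above the knob, then down to its grip.

Emit:
send_rows(series=[[-0.28, -0.08, 0, 0, 0, 0], [-0.5, -0.13, 0, 0, 0, 0], [-0.62, -0.16, 0, 0, 0, 0], [-0.62, -0.16, 0, 0, 0, 0], [-0.62, -0.16, 0, 0, 0, 0], [-0.62, -0.16, 0.2, 0, 0, 0], [-0.62, -0.16, 0.2, 0, 0, 0]])

```text
time: 6.9
tcp_pos: [642.0, -191.8, 157.9]
tcp_rot: [-0.388, -3.112, -0.002]
wrist_force: [-0.7, 0.3, -3.2]
width: 0.798
gripper_force: 0.0
```

```bash
python3 look.py s3 
```

```text
6.9 [ 642.  -191.8  157.9] bay [ -6.9 -49.3]
0 52 115 [675. -96. 115.] 223 201
0 -52 115 [ 648. -196.  115.] 209 189
-85 0 62 [ 580. -124.   62.] 233 198
-85 0 182 [ 580. -124.  182.] 233 173
30 -52 115 [ 677. -204.  115.] 203 191
```

View pics/s3.png

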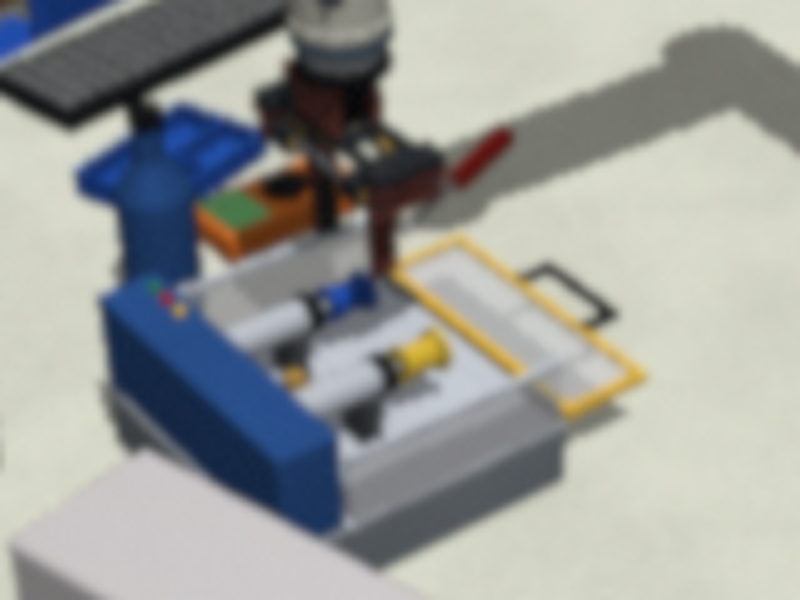

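The guard lies flat and the open fingers straddle the blue knob. The TCP is about 7 mm short along x, so I'll correct that and go down.

Emit:
send_rows(series=[[-0.045, -0.02, 0, 0, 0, 0], [-0.045, -0.02, 0, 0, 0, 0], [-0.045, -0.02, 0, 0, 0, 0], [-0.045, -0.02, 0, 0, 0, 0]])

```text
time: 7.28
tcp_pos: [650.5, -197.8, 163.5]
tcp_rot: [0.39, 3.115, -0.001]
wrist_force: [-0.0, -0.8, 0.3]
width: 0.801
gripper_force: 0.0
```

```bash
python3 - <<'E'
from h import *
s=monitor.read_state();p=s["tcp_pos"];O=np.array([661.6,-146]);a=-.264
B=np.array([[np.cos(a),-np.sin(a)],[np.sin(a),np.cos(a)]])
print(p,B.T@(p[:2]-O),s["joint_velocities"])
E
```

```text
[ 650.48236685 -197.79439175  163.49219835] [  2.78298726 -52.90099966] [-0.00036922  0.00314969  0.0069823   0.00203208 -0.00182907 -0.00241154]
```

Emit:
send_rows(series=[[0.018, 0, 0.15, 0, 0, 0], [0.018, 0, 0.3, 0, 0, 0], [0.018, 0, 0.45, 0, 0, 0], [0.018, 0, 0.45, 0, 0, 0], [0.018, 0, 0.45, 0, 0, 0], [0.018, 0, 0.45, 0, 0, 0]])

```text
time: 7.78
tcp_pos: [648.1, -197.2, 96.3]
tcp_rot: [0.39, 3.115, -0.001]
wrist_force: [-0.2, -0.8, 0.4]
width: 0.8
gripper_force: 0.0
```

Emit:
send_rows(series=[[0, 0, 0, 0, 0, 0], [0, 0, 0, 0, 0, 0], [0, 0, 0, 0, 0, 0], [0, 0, 0, 0, 0, 0], [0, 0, 0, 0, 0, 0], [0, 0, 0, 0, 0, 0], [0, 0, 0, 0, 0, 0], [0, 0, 0, 0, 0, 0], [0, 0, 0, 0, 0, 0], [0, 0, 0, 0, 0, 0]], grip=0, squeeze=35)

```text
time: 8.62
tcp_pos: [647.5, -197.1, 94.4]
tcp_rot: [0.39, 3.117, -0.0]
wrist_force: [-0.6, -0.4, 0.9]
width: 0.287
gripper_force: 35.0
```

```bash
python3 look.py s4 
```

```text
8.6167 [ 647.5 -197.1   94.4] bay [ -0.3 -53. ]
0 52 115 [675. -96. 115.] 223 201
0 -52 115 [ 648. -196.  115.] 209 189
-85 0 62 [ 580. -124.   62.] 233 198
-85 0 182 [ 580. -124.  182.] 233 173
30 -52 115 [ 677. -204.  115.] 203 191
```

View pics/s4.png

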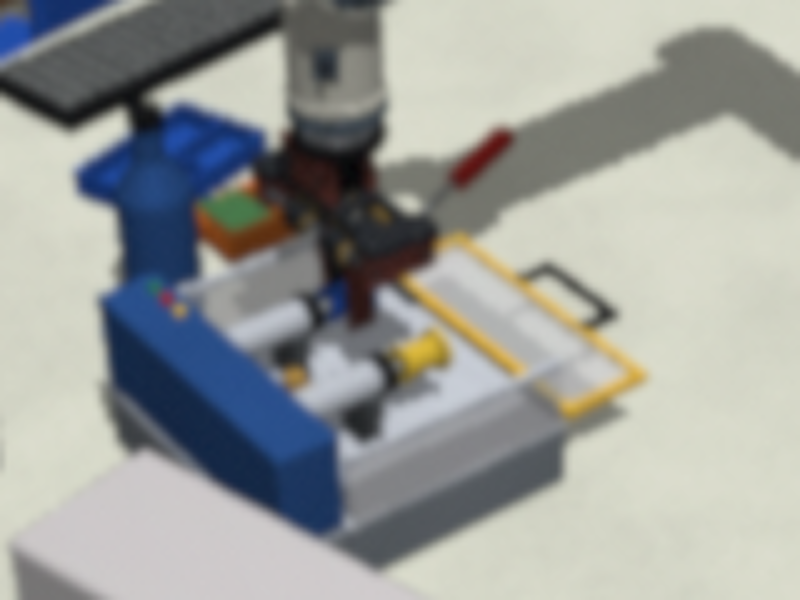

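The width of 25 mm matches the 26 mm grip cylinder, and the picture shows the pads on the blue knob at (345,300). I'll pull slowly, 80 mm first.

Emit:
send_rows(series=[[0.04, 0, 0, 0, 0, 0], [0.08, 0.001, 0, 0, 0, 0], [0.12, 0.002, 0, 0, 0, 0], [0.17, 0.003, 0, 0, 0, 0], [0.22, 0.003, 0, 0, 0, 0], [0.27, 0.004, 0, 0, 0, 0], [0.32, 0.005, 0, 0, 0, 0], [0.37, 0.006, 0, 0, 0, 0], [0.42, 0.007, 0, 0, 0, 0], [0.46, 0.007, 0, 0, 0, 0], [0.5, 0.008, 0, 0, 0, 0], [0.53, 0.008, 0, 0, 0, 0]])

```text
time: 9.67
tcp_pos: [571.9, -177.0, 94.4]
tcp_rot: [0.39, 3.112, -0.002]
wrist_force: [8.5, -4.0, -5.1]
width: 0.283
gripper_force: 36.0
```

Emit:
send_rows(series=[[0, 0, 0, 0, 0, 0], [0, 0, 0, 0, 0, 0], [0, 0, 0, 0, 0, 0]])

```text
time: 9.92
tcp_pos: [572.1, -177.0, 94.4]
tcp_rot: [0.39, 3.113, -0.002]
wrist_force: [8.5, -4.4, -3.6]
width: 0.282
gripper_force: 35.9
```

```bash
python3 look.py s5; python3 - <<'E'
from h import *
for n in("scene","top"):
    if n=="top": cams.get_image(n)
    for q in("blue_knob","blue_ring","blue_mouth"):
        print(n,q,[(np.round(r["location"]),round(r["p"],2)) for r in finder.recognise(n,q)[:2]])
E
```

```text
9.9167 [ 572.1 -177.    94.4] bay [-78.3 -53.3]
0 52 115 [675. -96. 115.] 223 201
0 -52 115 [ 648. -196.  115.] 209 189
-85 0 62 [ 580. -124.   62.] 233 198
-85 0 182 [ 580. -124.  182.] 233 173
30 -52 115 [ 677. -204.  115.] 203 191
scene blue_knob []
scene blue_ring [(array([ 608., -184.,  120.]), 0.6)]
scene blue_mouth [(array([ 702., -202.,  123.]), 0.6), (array([494., 566.,  32.]), 0.26)]
top blue_knob []
top blue_ring []
top blue_mouth [(array([ 742., -215.,  125.]), 0.55)]
```

View pics/s5.png

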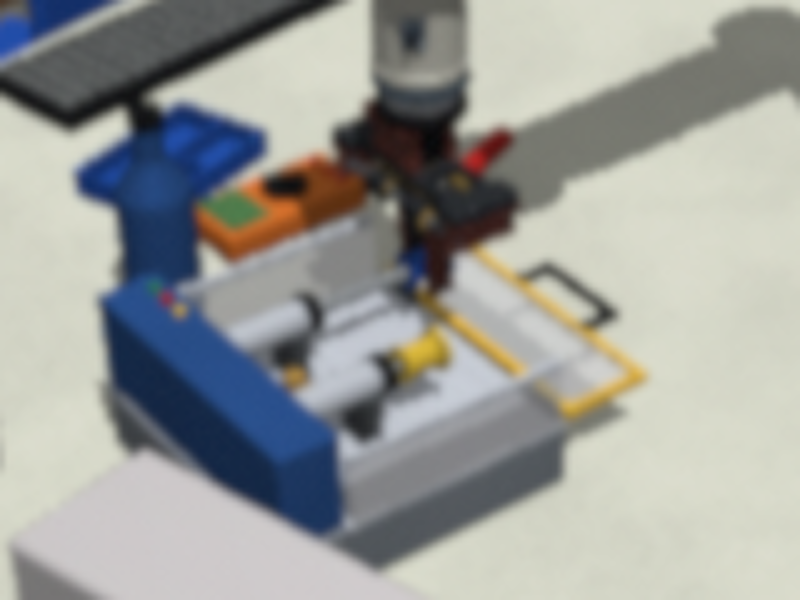

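The rod is out 78 mm with no red showing yet at the mouth (318,308). That is expected, since the ring's front edge only appears at 78 mm. Pulling 12.5 mm more.

Emit:
send_rows(series=[[0.03, 0, 0, 0, 0, 0], [0.06, 0.001, 0, 0, 0, 0], [0.084, 0.001, 0, 0, 0, 0], [0.084, 0.001, 0, 0, 0, 0], [0.084, 0.001, 0, 0, 0, 0], [0.084, 0.001, 0, 0, 0, 0], [0.084, 0.001, 0, 0, 0, 0], [0.084, 0.001, 0, 0, 0, 0]])

```text
time: 10.98
tcp_pos: [560.2, -173.9, 94.4]
tcp_rot: [0.39, 3.112, -0.002]
wrist_force: [8.6, -3.8, -4.2]
width: 0.288
gripper_force: 36.0
```

```bash
python3 look.py s6; python3 - <<'E'
from h import *
im,d=cams.get_image("scene")
c=cv2.resize(im[170:210,185:235],None,fx=15,fy=15,interpolation=cv2.INTER_CUBIC); cv2.imwrite("pics/s6c.png",c)
for q in("blue_ring","blue_mouth"): print(q,[(np.round(r["location"]),round(r["p"],2)) for r in finder.recognise("scene",q)[:2]])
H,S,V=cv2.split(cv2.cvtColor(im,cv2.COLOR_BGR2HSV)); m=((H<8)|(H>172))&(S>100)&(V>60)
v,u=np.nonzero(m[180:205,195:222]); print([(a+195,b+180) for a,b in zip(u,v)])
for bx in(30,18): 
  O=np.array([661.6,-146]);a=-.264
  B=np.array([[np.cos(a),-np.sin(a)],[np.sin(a),np.cos(a)]]);print(bx,w2pix("scene",[*(O+B@[bx,-52]),115]))
E
```

```text
10.9833 [ 560.2 -173.9   94.4] bay [-90.6 -53.4]
0 52 115 [675. -96. 115.] 223 201
0 -52 115 [ 648. -196.  115.] 209 189
-85 0 62 [ 580. -124.   62.] 233 198
-85 0 182 [ 580. -124.  182.] 233 173
30 -52 115 [ 677. -204.  115.] 203 191
blue_ring [(array([ 599., -184.,  120.]), 0.56)]
blue_mouth [(array([ 701., -201.,  121.]), 0.85)]
[(np.int64(203), np.int64(190)), (np.int64(204), np.int64(190)), (np.int64(205), np.int64(190)), (np.int64(203), np.int64(191)), (np.int64(204), np.int64(191)), (np.int64(205), np.int64(191)), (np.int64(203), np.int64(192)), (np.int64(204), np.int64(192))]
30 (np.float64(202.59899933191178), np.float64(191.15741378608334))
18 (np.float64(205.09127926427513), np.float64(190.12753934122762))
```

View pics/s6c.png

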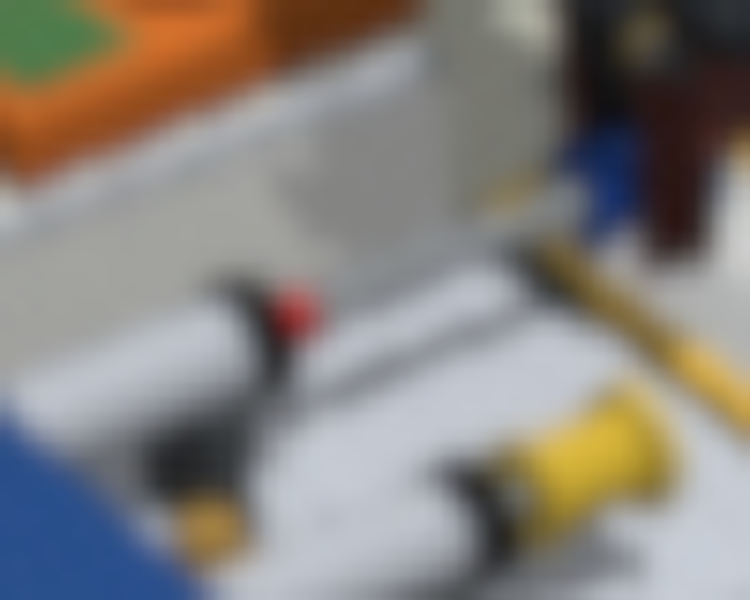

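The whole red ring shows at the mouth (crop 295,310): pixel columns 203-205, as predicted for a 12 mm ring. The measured travel is 90.3 mm and the grip is a firm 36 N. Handing in.

```bash
python3 -c "
from h import *
print(arm.job_done())"
```

```text
the job is handed in; nothing more can be done
None
```

I folded the guard down flat and pulled the blue rod out about 90 mm, so its whole red ring shows at the barrel's mouth; I handed the job in at about 11 s with the knob still gripped at 36 N, and no verdict came back.

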